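# Counterweigh a centrifuge bucket on the bench balance

### The job

A filled centrifuge bucket sits on the bench balance: find its counterweight. Thread the large ring weight onto the pin of the counterweight pan, let go and see how the beam hangs, then add the one smaller ring that brings the beam nearest to level, so that it floats level by itself; leave the unused rings lying on the bench. The balance is delicate: feel the rings onto the pin gently, never push on it with 12 N or more, and leave everything else on the bench where it is.

Things in the scene. Friction and masses are not known exactly. Their poses are not given: they have to be found in the camera images.
- balance: grey bench balance fixed to the bench, base 110 x 200 x 26 mm, about 180 mm tall. Origin: centre of the base's underside. Its y axis runs along the beam towards the loaded bucket, x across it, z up. A linkage keeps both pans horizontal; where a weight lies on its pan does not matter.
- pivot (a point): pivot of the 280 mm aluminium beam, 100 mm above the bench. The bucket (72 mm diameter, 96 mm tall, fixed in its cradle) is 130 mm from it on the balance's +y side, the counterweight pan 130 mm on the -y side. A dark needle on the beam stands in line with a fixed post when level. The bucket outweighs the empty pan by 345 to 418 g, different each run.
- beam (a joint): tilt of the beam in rad: 0 level, positive with the bucket's side down (pan up); stops at -0.14 and +0.14, starts at about +0.14. Sprung towards level: each 10 g by which the bucket outweighs the rings gives +0.0133 rad; settles in about 1.5 s. Pushing the empty pan down off its stop takes 2.3 N or more, rising to about 5 N at the lower stop, 36 mm lower, which is rigid.
- pan_seat (a point): point on the carrier of the counterweight pan, at the height of the pan's top face (130 mm above the bench when level, 148 mm at the start); it rises and sinks with the pan. The pan itself has been slid along its carrier: see pan_track.
- pan_track (a point): middle of the carrier, 30 mm below pan_seat. Steel pan (40 mm diameter) and its central upright pin (10 mm diameter, chamfered tip 40 mm above the pan's top face) stand 2 to 18 mm from pan_seat, outward along the beam (balance's -y), by an unmeasured amount. The pan stays put under side forces below about 10 N. Rings rest on the pan or on each other, around the pin.
- ring_large: plain steel ring weight lying flat on the bench, 52 mm outside diameter, 20 mm thick, 300 g, 14 mm through bore. Origin: centre of its underside; z up. The four rings lie scattered and swap places between runs.
- ring_38: plain steel ring weight lying flat on the bench, 38 mm outside diameter, 14 mm thick, 110 g, 14 mm through bore. Origin: centre of its underside; z up. The four rings lie scattered and swap places between runs.
- ring_33: plain steel ring weight lying flat on the bench, 33 mm outside diameter, 14 mm thick, 80 g, 14 mm through bore. Origin: centre of its underside; z up. The four rings lie scattered and swap places between runs.
- ring_28: plain steel ring weight lying flat on the bench, 28 mm outside diameter, 14 mm thick, 50 g, 14 mm through bore. Origin: centre of its underside; z up. The four rings lie scattered and swap places between runs.
- tape: roll of grey tape lying flat, 48 mm diameter, 18 mm high, 34 mm hole; not a weight; bystander, origin at the centre of its underside
- bottle: white plastic bottle, 70 mm diameter, 140 mm tall; bystander, origin at the centre of its underside
- jar: clear specimen jar with white lid, 48 mm diameter, 60 mm tall; bystander, origin at the centre of its underside
- bucket: empty spare aluminium centrifuge bucket, 70 mm diameter, 75 mm tall; bystander, origin at the centre of its underside
- dish: steel bowl, 110 mm diameter, 35 mm tall; bystander, origin at the centre of its underside
- carton: cardboard carton, 100 x 140 x 60 mm; bystander, origin at the centre of its underside
- stopper: black rubber stopper, 32 mm diameter at the top, 26 mm tall; bystander, origin at the centre of its underside
There are look-alikes about, which are no part of the job. Leave any blue look-alike of the ring_large alone.

How it is judged:
On the way, in this order (a step that is already met when the one before it is completed fails the run):
1. the large ring is seated around the pin of the pan and let go, while no smaller ring is on it (horizontal distance between ring_large and pan_seat below 0.023 m and z of ring_large in the frame of pan_seat between -0.004 and 0.004 m and angle between each of ring_large, ring_28, ring_33, ring_38's own z axis and vertical below 0.12 rad and contact force between the fingers and ring_large below 0.05 N and contact force between the arm and balance below 0.05 N and height (world z) of each of ring_28, ring_33, ring_38 below 0.006 m), for 0.3 s.
2. a smaller ring is on the pin as well, let go, and the beam floats level (horizontal distance between ring_large and pan_seat below 0.023 m and z of ring_large in the frame of pan_seat between -0.004 and 0.004 m and angle between ring_large's own z axis and vertical below 0.12 rad and ((horizontal distance between ring_28 and ring_large below 0.006 m and z of ring_28 in the frame of pan_seat between 0.016 and 0.024 m and angle between ring_28's own z axis and vertical below 0.12 rad) or (height (world z) of ring_28 below 0.006 m and angle between ring_28's own z axis and vertical below 0.12 rad)) and ((horizontal distance between ring_33 and ring_large below 0.006 m and z of ring_33 in the frame of pan_seat between 0.016 and 0.024 m and angle between ring_33's own z axis and vertical below 0.12 rad) or (height (world z) of ring_33 below 0.006 m and angle between ring_33's own z axis and vertical below 0.12 rad)) and ((horizontal distance between ring_38 and ring_large below 0.006 m and z of ring_38 in the frame of pan_seat between 0.016 and 0.024 m and angle between ring_38's own z axis and vertical below 0.12 rad) or (height (world z) of ring_38 below 0.006 m and angle between ring_38's own z axis and vertical below 0.12 rad)) and value of joint beam between -0.028 and 0.028 rad and velocity of joint beam between -0.02 and 0.02 rad/s and contact force between the fingers and ring_large below 0.05 N and contact force between the fingers and ring_28 below 0.05 N and contact force between the fingers and ring_33 below 0.05 N and contact force between the fingers and ring_38 below 0.05 N and contact force between the arm and balance below 0.05 N and ((horizontal distance between ring_28 and ring_large below 0.006 m and z of ring_28 in the frame of pan_seat between 0.016 and 0.024 m and angle between ring_28's own z axis and vertical below 0.12 rad) or (horizontal distance between ring_33 and ring_large below 0.006 m and z of ring_33 in the frame of pan_seat between 0.016 and 0.024 m and angle between ring_33's own z axis and vertical below 0.12 rad) or (horizontal distance between ring_38 and ring_large below 0.006 m and z of ring_38 in the frame of pan_seat between 0.016 and 0.024 m and angle between ring_38's own z axis and vertical below 0.12 rad))), for 0.5 s.
At the end, for the whole second after the job is handed in: The large ring lies flat on the pan around the pin (height within 4 mm, within 23 mm sideways of pan_seat), one smaller ring flat on top of it (within 4 mm, centred within 6 mm), the others flat on the bench, nothing held; the beam stands still within 0.028 rad of level (horizontal distance between ring_large and pan_seat below 0.023 m and z of ring_large in the frame of pan_seat between -0.004 and 0.004 m and angle between ring_large's own z axis and vertical below 0.12 rad and ((horizontal distance between ring_28 and ring_large below 0.006 m and z of ring_28 in the frame of pan_seat between 0.016 and 0.024 m and angle between ring_28's own z axis and vertical below 0.12 rad) or (height (world z) of ring_28 below 0.006 m and angle between ring_28's own z axis and vertical below 0.12 rad)) and ((horizontal distance between ring_33 and ring_large below 0.006 m and z of ring_33 in the frame of pan_seat between 0.016 and 0.024 m and angle between ring_33's own z axis and vertical below 0.12 rad) or (height (world z) of ring_33 below 0.006 m and angle between ring_33's own z axis and vertical below 0.12 rad)) and ((horizontal distance between ring_38 and ring_large below 0.006 m and z of ring_38 in the frame of pan_seat between 0.016 and 0.024 m and angle between ring_38's own z axis and vertical below 0.12 rad) or (height (world z) of ring_38 below 0.006 m and angle between ring_38's own z axis and vertical below 0.12 rad)) and value of joint beam between -0.028 and 0.028 rad and velocity of joint beam between -0.02 and 0.02 rad/s and contact force between the fingers and ring_large below 0.05 N and contact force between the fingers and ring_28 below 0.05 N and contact force between the fingers and ring_33 below 0.05 N and contact force between the fingers and ring_38 below 0.05 N and contact force between the arm and balance below 0.05 N); the robot touches nothing.
It fails at once if the balance is pushed with 12 N or more (contact force between anything else and balance above 12 N).
It fails at once if a bystander is shifted by more than 25 mm (distance of any of tape, bottle, jar, bucket, dish, carton, stopper from where it was at the start of the episode above 0.025 m).
It also fails if it takes over 72 s, if anything falls off the work surface, if the arm or the gripper's body presses on something with over 40 N, if the wrist force passes 120 N, or if a joint passes its speed limit or range.

### The arm

A 6-joint arm with a two-finger parallel gripper is mounted at the origin on the work surface. World frame = base frame: x ahead of the robot, y to its left, z up, the work surface at z = 0. Lengths are in m, angles in rad, forces in N, time in s.
With the tool pointing down it reaches from about 0.35 to 1 m from the base axis. Payload 7.1 kg.
Tool frame: the origin (TCP) lies midway between the tips of the shut fingers; the grasp point (between the pads) lies 19 mm behind it; x points along the fingers, y is the direction in which the jaws open and shut, and the axes are right-handed (so a half turn about x gives the same grasp; the last joint's range is limited). The gripper opens to 85 mm and grips with 20 to 120 N. Pads are 22 mm wide; open, the fingers measure 114 mm over their backs; the gripper's body (76 mm by 85 mm) begins 54 mm behind the grasp point. The pads swing forward as they close: fully open they stand 13 mm farther back than shut.
Start: joints at [-1.216, 0.423, 1.63, -0, 1.089, -0.019], TCP at [0.228, -0.582, 0.231] pointing down, gripper open.
Joint ranges: [-3, 3], [-0.9, 2.11], [0.09, 2.58], [-1.31, 4.45], [0.11, 2.69], [-2.54, 2.54]. Speed limits (rad/s): [2.39, 2.39, 3.01, 3.14, 3.14, 3.14].

### API

Orientations are given as a rotation vector (axis times angle).
In Python, from cell import manip, viewer gives the robot as it stands.
- The arm moves only by the tool move_arm, never from a script. Its argument "plan" is a list that holds one entry, the list of rows, each a list of 4 numbers: the shift along the tool's x, y, z in m, then the turn about the tool's x in units of 5 degrees (1.0 is 5 degrees). In form: [[[dx, dy, dz, turn], ...]]. A call has 1 to 10 rows; each row is the pose to reach, as a shift and turn from the pose measured when the call began, along the tool's axes at that moment; what a row does not reach only later rows make up. A row lasts 1/10 s, in which the tool goes at most 50 mm and 8.59 degrees, less where a joint would pass 70% of its speed; a pose out of reach is approached as far as the arm can. A call with a gripper value outside its range is refused whole. "claw" is the finger opening in m, from 0 to 0.0854, set as the call begins (left out, the last holds). The fingers move at their own pace and stop on an object; the grip force is fixed at half the most. Time passes only in rows, so rows that repeat a pose let the fingers close. It gives the time, the measured TCP pose, the force and the opening at its end, in the units of the state.
- manip.observe(): the state, without advancing time (a new reading comes with each control period).
- viewer.read_camera(name): name is "side" or "top"; returns a dict with "color" (384x512x3 uint8, blue, green, red), "vertical_fov" (degrees; the focal length in pixels is half the picture's height over the tangent of half this angle, whatever the lens; pixels are square), "cx", "cy" (the principal point, pixels), "R" (3x3) and "t" (3): a world point X has camera coordinates R X + t. Camera axes: x right, y down, z forward; pixel columns grow to the right and rows downward; lengths in m; the calibration is good to about 2 mm. A picture is of the moment at which its call begins. There is no depth.
- manip.job_done(): hands the job in, once; it reports no verdict.
The state is a dict: "clock": time; "joint_positions": joint angles; "joint_vel": joint speeds; "effort": joint torques, N m; "ee_pos": TCP position; "ee_rot": TCP orientation; "contact_force": force on the tool from outside, world axes, zero at the start; "moment": the same for the moment, N m; "width": opening from 0.0 (shut) to 1.0 (fully open).
Only numpy, scipy, OpenCV 4.12 (cv2) and the standard library are available. Lean on these libraries where they do the work, as an engineer would, in place of code of your own. Each camera call takes 0.05 s, during which the arm holds its last target.

## Working session

There is one attempt and no reset: what is moved stays moved. The work goes in short steps, Python scripts to look and compute and a tool call to move; the robot and the scene stay as the last step left them, time stands still between calls to the robot, and variables do not carry over. Pictures are saved under pics/ and viewed, and the job is handed in when it is done.

Besides the shell and the picture viewer there is one more tool, called after ">>>" as name([rows], argument=value, ...), one row to a line, values as JSON. move_arm: Moves the arm, as the interface text tells. Its arguments: {"type":"object","properties":{"plan":{"type":"array","items":{"type":"array","items":{"type":"array","items":{"type":"number"}}}},"claw":{"type":"number"}},"required":["plan"]}

```bash
ls; mkdir -p pics
python3 - <<'E'
from cell import manip, viewer
import cv2,numpy as np
s=manip.observe()
for k,v in s.items(): print(k,v)
for n in("side","top"):
    d=viewer.read_camera(n); cv2.imwrite(f"pics/{n}0.png",d["color"])
    print(n,d["vertical_fov"],d["cx"],d["cy"],d["R"],d["t"], -np.array(d["R"]).T@np.array(d["t"]))
E
```

```text
pics
clock 0.0
joint_positions [-1.21599519e+00  4.23824428e-01  1.63068883e+00 -3.44428572e-06
  1.08859946e+00 -1.90034997e-02]
joint_vel [-8.90376736e-04 -2.08437278e-03  1.45265017e-03  9.93587619e-04
  8.35964002e-05  5.89185716e-04]
effort [ 1.14740506e-04 -5.57392108e+01 -2.81740665e+01  4.01325599e-05
  7.27756473e-03 -1.96634517e-06]
ee_pos [ 0.22805697 -0.5813219   0.23055639]
ee_rot [ 2.01747307  0.38311313 -2.01800087]
contact_force [-0.72770618 -0.06481606 -0.0327244 ]
moment [-0.00954342  0.03970574 -0.0097698 ]
width 0.9955870441380176
side 42.187241009991624 252.49043613673058 193.04066316260364 [[-0.7904204  -0.6122615  -0.0192732 ]
 [-0.42367447  0.56913992 -0.70468411]
 [ 0.44242009 -0.54883113 -0.70925937]] [0.42558012 0.28427407 1.54733896] [-0.22774697  0.94800239  1.30599036]
top 46.76564340542822 252.58972021133113 193.34513583120577 [[-0.0180372  -0.999809   -0.00752454]
 [-0.98427839  0.01907851 -0.17559062]
 [ 0.17570064  0.00423908 -0.98443451]] [0.02454608 0.55085904 1.20109231] [0.33160869 0.0089403  1.27930711]
```

View pics/side0.png

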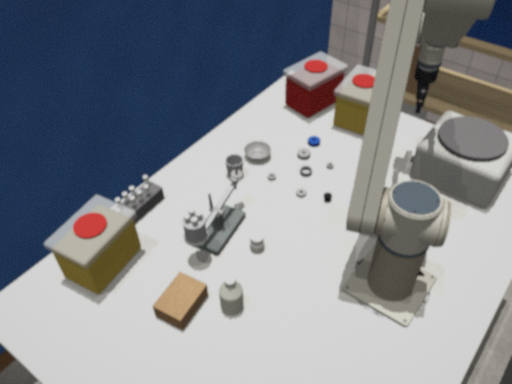

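View pics/top0.png

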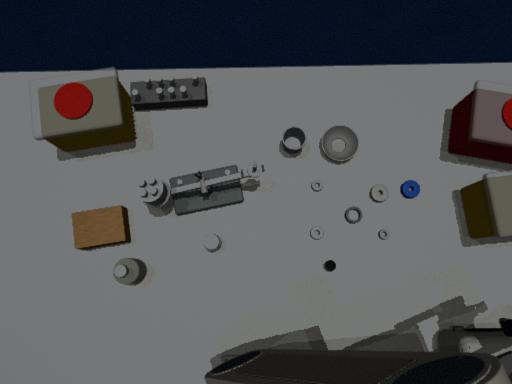

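Run:
```python
import cv2,numpy as np
t=cv2.imread("pics/top0.png"); s=cv2.imread("pics/side0.png")
cv2.imwrite("pics/t_r.png",cv2.resize(t[165:285,290:430],None,fx=5,fy=5,interpolation=cv2.INTER_CUBIC))
cv2.imwrite("pics/t_b.png",cv2.resize(t[130:250,125:285],None,fx=5,fy=5,interpolation=cv2.INTER_CUBIC))
cv2.imwrite("pics/s_r.png",cv2.resize(s[120:220,220:350],None,fx=6,fy=6,interpolation=cv2.INTER_CUBIC))
```

```text
(no output)
```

View pics/t_r.png

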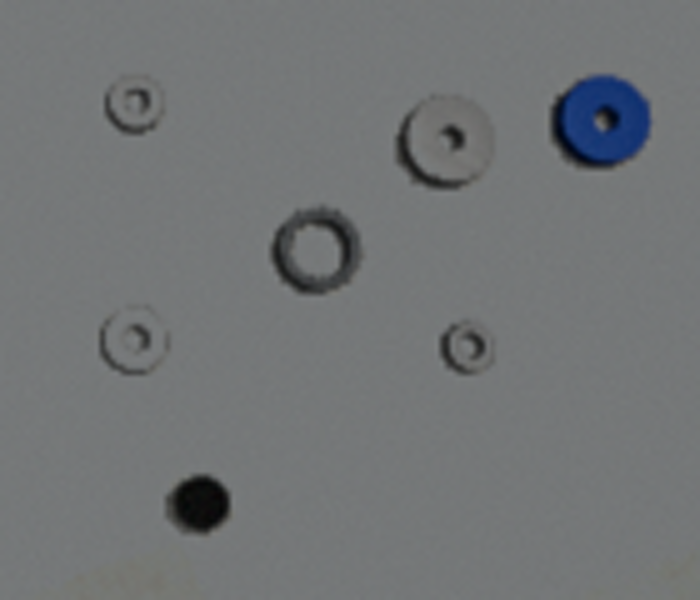

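View pics/t_b.png

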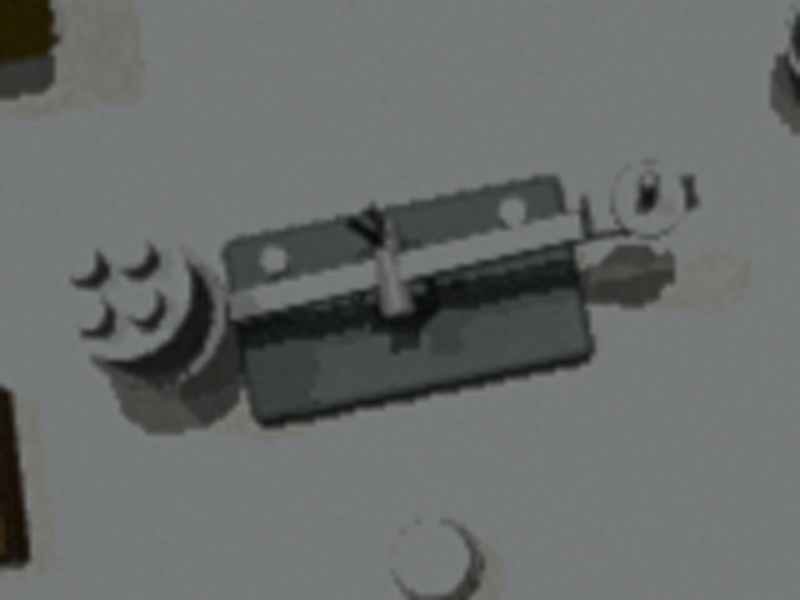

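View pics/s_r.png

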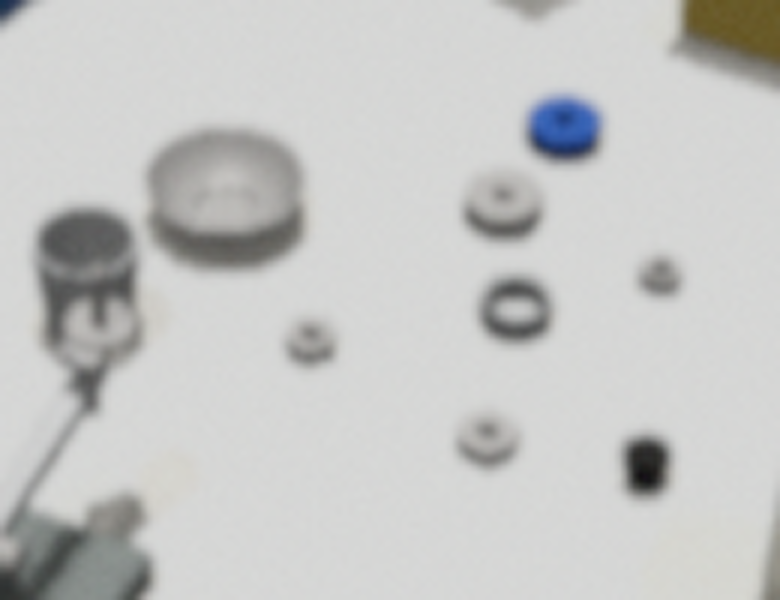

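```bash
cat > h.py <<'E'
import cv2,numpy as np
from cell import manip, viewer
def cam(n):
    d=viewer.read_camera(n); d["R"]=np.array(d["R"]);d["t"]=np.array(d["t"]); d["f"]=192/np.tan(np.radians(d["vertical_fov"]/2)); return d
def ray(d,uv):
    c=-d["R"].T@d["t"]; v=d["R"].T@np.array([(uv[0]-d["cx"])/d["f"],(uv[1]-d["cy"])/d["f"],1]); return c,v/np.linalg.norm(v)
def plane(d,uv,z):
    c,v=ray(d,uv); return c+v*(z-c[2])/v[2]
def proj(d,X):
    p=d["R"]@np.array(X)+d["t"]; return np.array([d["cx"]+d["f"]*p[0]/p[2],d["cy"]+d["f"]*p[1]/p[2]])
def tri(d1,u1,d2,u2):
    c1,v1=ray(d1,u1);c2,v2=ray(d2,u2)
    s=np.linalg.lstsq(np.c_[v1,-v2],c2-c1,rcond=None)[0]
    a=c1+s[0]*v1;b=c2+s[1]*v2; return (a+b)/2,np.linalg.norm(a-b)
def crop(d,cx,cy,w,h,k,name):
    x,y=int(cx-w/2),int(cy-h/2); g=d["color"][y:y+h,x:x+w]
    g=cv2.normalize(cv2.resize(g,None,fx=k,fy=k,interpolation=cv2.INTER_CUBIC),None,0,255,cv2.NORM_MINMAX)
    cv2.imwrite(f"pics/{name}.png",g); print(name,"origin",x,y,"scale",k)
E
python3 - <<'E'
from h import *
T=cam("top");S=cam("side")
crop(T,255,171,40,30,20,"pT");crop(S,236,172,40,30,20,"pS")
for n,u,us,z in [("large",(380,193),(303.5,154),.02),("38",(317,233),(301,193),.014),("33",(317,185),(271.5,177),.014),("28",(384,234),(330,166),.014)]:
    print(n,plane(T,u,z).round(3),plane(S,us,z).round(3))
# silhouette masks in top
g=cv2.cvtColor(T["color"],cv2.COLOR_BGR2GRAY).astype(float)
bg=cv2.medianBlur(g.astype(np.uint8),51)
big=cv2.resize(g,None,fx=8,fy=8,interpolation=cv2.INTER_CUBIC)
for n,u in [("large",(380,193)),("38",(317,233)),("33",(317,185)),("28",(384,234)),("tape",(354,215)),("blue",(411,189))]:
    x,y=u[0]-14,u[1]-14
    p=cv2.resize(T["color"][y:y+28,x:x+28],None,fx=16,fy=16,interpolation=cv2.INTER_CUBIC)
    pg=cv2.GaussianBlur(cv2.cvtColor(p,cv2.COLOR_BGR2GRAY),(9,9),3)
    pg=cv2.normalize(pg,None,0,255,cv2.NORM_MINMAX)
    c=cv2.HoughCircles(pg,cv2.HOUGH_GRADIENT_ALT,1.5,50,param1=60,param2=0.3,minRadius=60,maxRadius=170)
    print(n,bg[u[1],u[0]],None if c is None else [( (k[0]+.5)/16-.5+x,(k[1]+.5)/16-.5+y,2*k[2]/16*1.25/T["f"]*1000) for k in c.reshape(-1,c.shape[-1])])
E
```

```text
pT origin 235 156 scale 20
pS origin 216 157 scale 20
large [ 0.55  -0.352  0.02 ] [ 0.546 -0.338  0.02 ]
38 [ 0.439 -0.167  0.014] [ 0.436 -0.158  0.014]
33 [ 0.578 -0.173  0.014] [ 0.573 -0.162  0.014]
28 [ 0.433 -0.357  0.014] [ 0.429 -0.346  0.014]
large 119 [(np.float32(378.46875), np.float32(193.34375), np.float64(56.80326471090294))]
38 119 [(np.float32(316.03125), np.float32(232.96875), np.float64(43.93407156228425)), (np.float32(316.03125), np.float32(232.96875), np.float64(37.0107924108401)), (np.float32(316.03125), np.float32(232.96875), np.float64(29.800034980558486))]
33 119 [(np.float32(316.78125), np.float32(184.96875), np.float64(35.37311377269042)), (np.float32(316.78125), np.float32(184.96875), np.float64(26.066526378707756))]
28 119 [(np.float32(383.59375), np.float32(233.59375), np.float64(34.19139583849564)), (np.float32(383.59375), np.float32(233.59375), np.float64(23.764977718086108))]
tape 119 [(np.float32(352.9375), np.float32(214.875), np.float64(40.21886324143679)), (np.float32(352.9375), np.float32(214.875), np.float64(56.30172404406428)), (np.float32(352.9375), np.float32(214.875), np.float64(29.686281584992315))]
blue 119 [(np.float32(410.03125), np.float32(189.0625), np.float64(53.912696561024454)), (np.float32(410.03125), np.float32(189.0625), np.float64(44.17805526409106))]
```

```bash
python3 -c "
import cv2,numpy as np
cv2.imwrite('pics/pTS.png',np.vstack([cv2.resize(cv2.imread('pics/'+n+'.png'),(400,300)) for n in('pT','pS')]))"
```

```text
(no output)
```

View pics/pT.png

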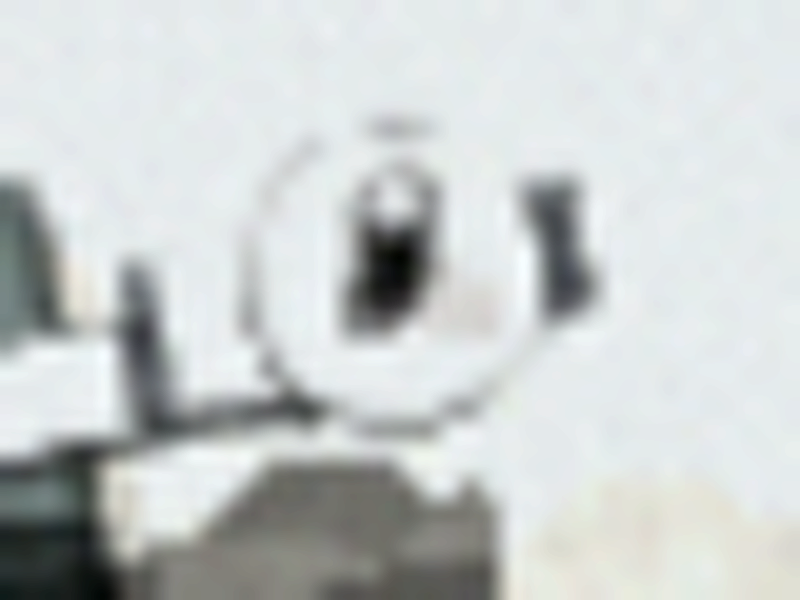

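View pics/pS.png

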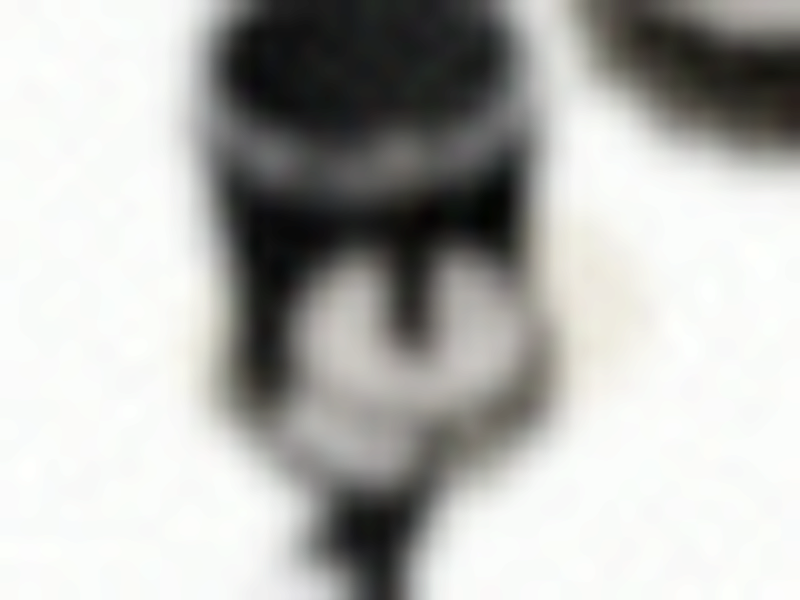

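```bash
cat >> h.py <<'E'
def sil(d,u,r=16,k=8,thr=None,name=None):
    x,y=int(u[0])-r,int(u[1])-r
    p=d["color"][y:y+2*r,x:x+2*r].astype(np.float32)
    bg=np.median(p.reshape(-1,3),0)
    e=np.abs(p-bg).max(2); e=cv2.resize(e,None,fx=k,fy=k,interpolation=cv2.INTER_CUBIC)
    e=cv2.GaussianBlur(e,(0,0),k*0.4)
    if thr is None: thr=0.4*np.percentile(e,97)
    m=(e>thr).astype(np.uint8)
    m=cv2.morphologyEx(m,cv2.MORPH_CLOSE,np.ones((k*2,k*2)))
    cs,_=cv2.findContours(m,cv2.RETR_EXTERNAL,cv2.CHAIN_APPROX_NONE)
    ctr=np.array([r*k,r*k]);cs=[c for c in cs if cv2.contourArea(c)>k*k*15]
    c=min(cs,key=lambda c:np.linalg.norm(c.reshape(-1,2).mean(0)-ctr))
    h=cv2.convexHull(c); M=cv2.moments(h); cc=np.array([M["m10"],M["m01"]])/M["m00"]
    if name:
        v=cv2.resize(p.astype(np.uint8),None,fx=k,fy=k,interpolation=cv2.INTER_CUBIC); v=cv2.normalize(v,None,0,255,cv2.NORM_MINMAX)
        cv2.drawContours(v,[h],-1,(0,0,255),1); cv2.circle(v,tuple(int(a) for a in cc),2,(0,255,0),-1); cv2.imwrite(f"pics/{name}.png",v)
    return (cc+.5)/k-.5+[x,y], M["m00"]/k/k, np.ptp(h.reshape(-1,2),axis=0)/k
E
python3 - <<'E'
from h import *
T=cam("top");S=cam("side")
rows=[]
for n,u,us,h in [("large",(380,193),(303.5,154),.02),("38",(317,233),(301,193),.014),("33",(317,185),(271.5,177),.014),("28",(384,234),(330,166),.014),("tape",(354,215),(306,171),.018),("stopper",(330,265),(327,197),.026)]:
    a=sil(T,u,name="q0");b=sil(S,us,r=9 if n!="large" else 11,k=12,name="q1")
    rows.append(np.hstack([cv2.resize(cv2.imread(f"pics/q{i}.png"),(200,200)) for i in(0,1)]))
    print(n,a[0].round(2),a[2].round(1),b[0].round(2),b[2].round(1),plane(T,a[0],h/2).round(4),plane(S,b[0],h/2).round(4),[np.round(x,4) for x in tri(T,a[0],S,b[0])])
cv2.imwrite("pics/sil.png",np.vstack([np.hstack(rows[:2]),np.hstack(rows[2:4]),np.hstack(rows[4:])]))
# straightness of table edge in top
g=cv2.cvtColor(T["color"],cv2.COLOR_BGR2GRAY).astype(float)
for x in list(range(5,120,25))+list(range(215,512,30)):
    col=g[50:80,x-2:x+3].mean(1); gr=np.diff(col); i=gr.argmax(); 
    print(x,50+i+.5, end="; ")
E
```

```text
large [380.44 191.99] [5.1 5.5] [303.41 155.53] [12.8  9.3] [ 0.555  -0.3562  0.01  ] [ 0.5471 -0.3406  0.01  ] [array([ 0.5593, -0.362 , -0.0113]), np.float64(0.0013)]
38 [317.47 232.12] [5.6 6.4] [300.88 193.71] [10.4  9. ] [ 0.4424 -0.1693  0.007 ] [ 0.4381 -0.1604  0.007 ] [array([ 0.4438, -0.1707, -0.0048]), np.float64(0.0009)]
33 [316.12 186.66] [12.2 10.4] [271.45 177.19] [8.6 8. ] [ 0.5749 -0.1711  0.007 ] [ 0.5767 -0.1672  0.007 ] [array([ 0.577 , -0.1707,  0.0039]), np.float64(0.0035)]
28 [382.58 234.55] [11.1 11.2] [329.64 166.03] [7.3 6.8] [ 0.4319 -0.3547  0.007 ] [ 0.4331 -0.3521  0.007 ] [array([ 0.4331, -0.3546,  0.0052]), np.float64(0.0023)]
tape [352.88 214.96] [18.1 17.4] [305.58 171.37] [11.8 10.8] [ 0.4896 -0.2728  0.009 ] [ 0.4898 -0.2695  0.009 ] [array([ 0.4908, -0.2731,  0.0057]), np.float64(0.0019)]
stopper [329.53 265.56] [12.4 11.6] [327.33 197.3 ] [7.5 9.7] [ 0.3472 -0.1982  0.013 ] [ 0.3483 -0.1971  0.013 ] [array([ 0.3479, -0.1978,  0.0126]), np.float64(0.0015)]
5 71.5; 30 71.5; 55 70.5; 80 70.5; 105 67.5; 215 67.5; 245 67.5; 275 66.5; 305 66.5; 335 65.5; 365 64.5; 395 64.5; 425 63.5; 455 63.5; 485 62.5;
```

View pics/sil.png

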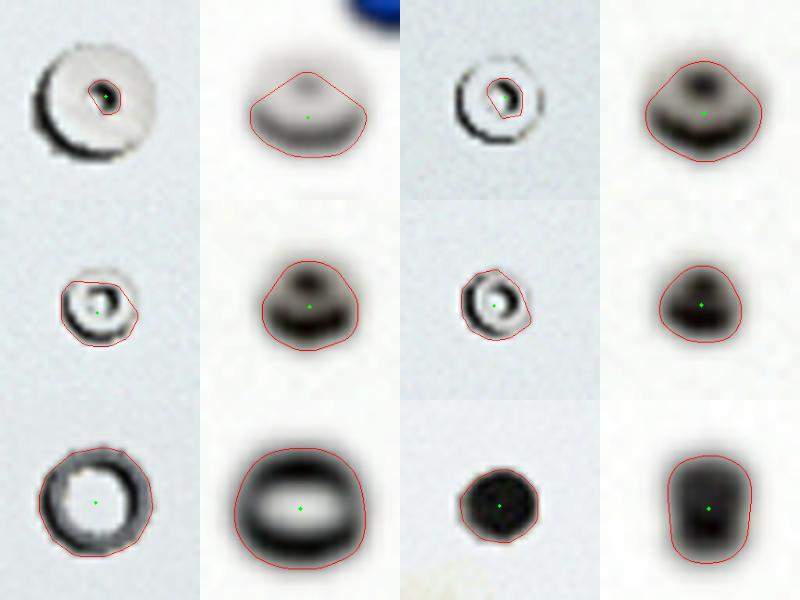

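```bash
sed -i 's/0.4\*np.percentile(e,97)/6/; s/c=min(cs,key.*$/c=np.vstack([c for c in cs if np.linalg.norm(c.reshape(-1,2).mean(0)-ctr)<r*k*.6])/; s/k\*k\*15/k*k*3/' h.py
python3 - <<'E'
from h import *
T=cam("top");S=cam("side")
rows=[]
for n,u,us,h in [("large",(380,193),(303.5,154),.02),("38",(317,233),(301,193),.014),("33",(317,185),(271.5,177),.014),("28",(384,234),(330,166),.014)]:
    a=sil(T,u,name="q0",thr=4.5);b=sil(S,us,r=10,k=12,name="q1",thr=12)
    rows.append(np.hstack([cv2.resize(cv2.imread(f"pics/q{i}.png"),(200,200)) for i in(0,1)]))
    print(n,a[0].round(2),(a[2]*1260/T["f"]).round(1),b[0].round(2),b[2].round(1),plane(T,a[0],h/2).round(4),plane(S,b[0],h/2).round(4),[np.round(x,4) for x in tri(T,a[0],S,b[0])])
cv2.imwrite("pics/sil.png",np.vstack([np.hstack(rows[:2]),np.hstack(rows[2:4])]))
E
```

```text
large [378.58 193.34] [58.9 57.1] [303.49 154.63] [14.4 12.2] [ 0.5511 -0.3506  0.01  ] [ 0.5499 -0.3453  0.01  ] [array([ 0.5529, -0.3519,  0.0038]), np.float64(0.0017)]
38 [316.44 232.93] [43.3 42.6] [300.93 193.3 ] [12. 11.] [ 0.4401 -0.1662  0.007 ] [ 0.4391 -0.1622  0.007 ] [array([ 0.441 , -0.1665,  0.0023]), np.float64(0.0012)]
33 [316.61 185.65] [37.6 36.9] [271.45 176.95] [10.2  9.7] [ 0.5779 -0.1727  0.007 ] [ 0.5775 -0.1683  0.007 ] [array([ 0.5796, -0.1729,  0.0021]), np.float64(0.0019)]
28 [383.09 234.29] [34.4 34.8] [329.61 165.9 ] [8.9 8.4] [ 0.4326 -0.3562  0.007 ] [ 0.4336 -0.3527  0.007 ] [array([ 0.434 , -0.3563,  0.0042]), np.float64(0.0026)]
```

View pics/sil.png

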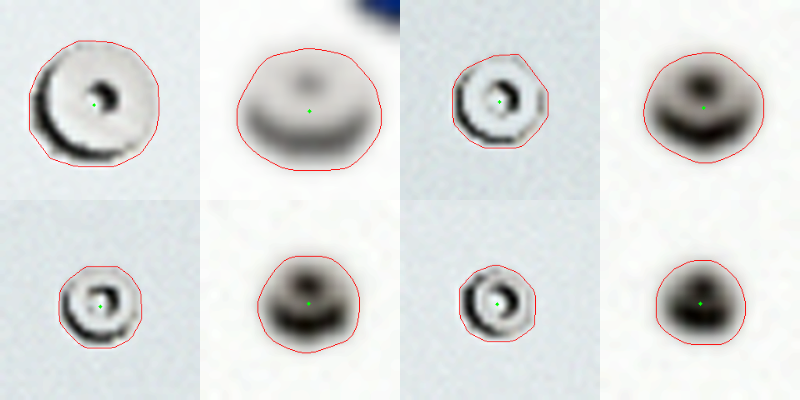

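Run:
```python
from h import *
T=cam("top");S=cam("side")
f=lambda x,o:(x+.5)/20-.5+o
print("pan T",plane(T,(f(400,235),f(285,156)),.148),"S",plane(S,(f(408,216),f(325,157)),.148))
print(tri(T,(f(400,235),f(285,156)),S,(f(408,216),f(325,157))))
print("tip T",plane(T,(f(398,235),f(195,156)),.188))
# balance: base corners in top crop t_b (scale5, origin 125,130), top at .026
g=lambda x,y:((x+.5)/5-.5+125,(y+.5)/5-.5+130)
C=[plane(T,g(*q),.026) for q in[(225,240),(555,178),(592,355),(262,425)]]
C=np.array(C);print(C.round(3),C.mean(0).round(4)); 
for i in range(4): print(np.linalg.norm(C[i]-C[(i+1)%4]).round(4))
a=C[0]+C[3]-C[1]-C[2]; a/=np.linalg.norm(a); print("balance +y dir",a, "yaw",np.arctan2(-a[0],a[1]))
for s in(130,132,140,148): print(s,(C.mean(0)-a*s/1000).round(4))
# bystanders near
for n,u,z in [("spare bucket",(293,139),.05),("dish",(340,144),.02),("jar",(212,242),.05)]: print(n,plane(T,u,z).round(3))
from scipy.spatial.transform import Rotation as R
s=manip.observe(); print(R.from_rotvec(s["ee_rot"]).as_matrix().round(3))
crop(T,203,188,60,45,13,"bal");crop(S,225,205,60,70,8,"balS")
```

```text
pan T [0.59596671 0.00762817 0.148     ] S [0.5999238  0.00852069 0.148     ]
(array([0.59744644, 0.00857568, 0.14886342]), np.float64(0.0037829715410180177))
tip T [0.59827416 0.00770792 0.188     ]
[[0.606 0.253 0.026]
 [0.639 0.062 0.026]
 [0.535 0.042 0.026]
 [0.498 0.231 0.026]] [0.5695 0.147  0.026 ]
0.194
0.1063
0.192
0.1105
balance +y dir [-0.18074701  0.98352962  0.        ] yaw 0.18174591422263758
130 [0.593  0.0192 0.026 ]
132 [0.5934 0.0172 0.026 ]
140 [0.5948 0.0093 0.026 ]
148 [0.5963 0.0015 0.026 ]
spare bucket [ 0.707 -0.105  0.05 ]
dish [ 0.698 -0.245  0.02 ]
jar [0.417 0.129 0.05 ]
[[-0.     0.365 -0.931]
 [ 0.    -0.931 -0.365]
 [-1.    -0.    -0.   ]]
bal origin 173 165 scale 13
balS origin 195 170 scale 8
```

View pics/bal.png

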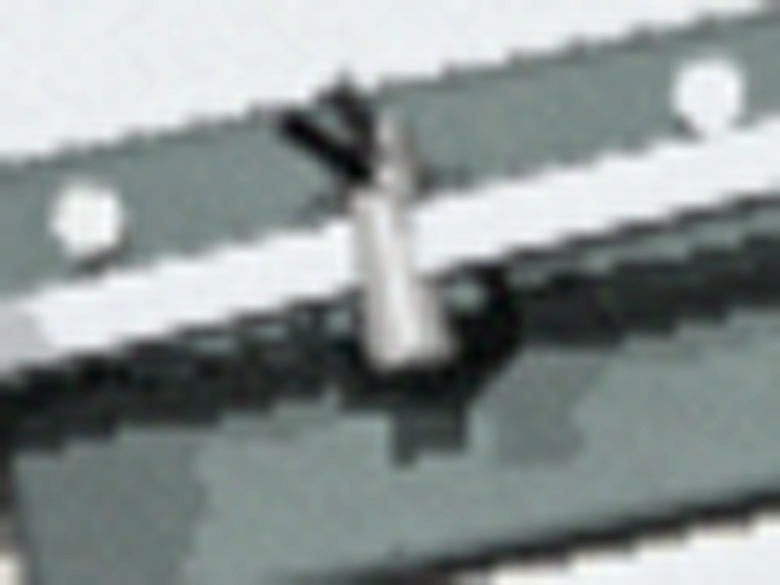

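View pics/balS.png

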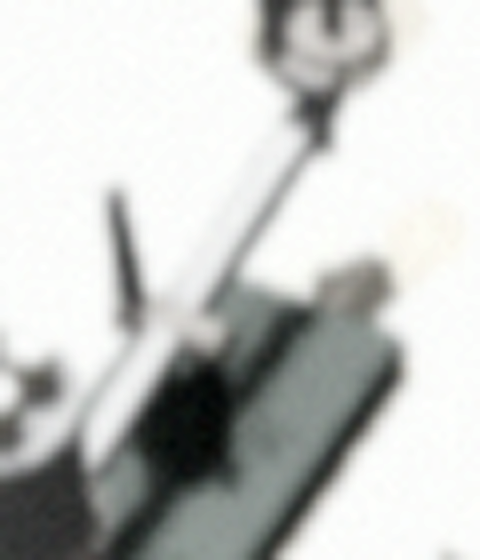

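```bash
cat >> h.py <<'E'
from scipy.spatial.transform import Rotation as Rn
def go(x,y,z,yaw=None):
    s=manip.observe(); M=Rn.from_rotvec(s["ee_rot"]).as_matrix()
    d=M.T@(np.array([x,y,z])-s["ee_pos"]); cur=np.degrees(np.arctan2(M[1,1],M[0,1]))
    tr=None if yaw is None else -((yaw-cur+180)%360-180)/5
    print("t",s["clock"],"pos",s["ee_pos"].round(4),"yaw",cur.round(2),"tilt",M[2,0].round(4),"F",np.round(s["contact_force"],2),"w",round(s["width"]*85.4,1),"j6",s["joint_positions"][5].round(2))
    print("  move",d.round(4),"turn",tr)
E
python3 -c "
from h import *
go(.551,-.348,.1,-79.6)"
```

```text
t 0.5 pos [ 0.2282 -0.5818  0.2313] yaw -68.58 tilt -1.0 F [-0.47 -0.35  0.3 ] w 85.2 j6 -0.02
  move [ 0.1313 -0.0998 -0.3858] turn 2.2039722094838625
```

Candidates for the large ring (top camera):
- the grey ring at (380,193), about 52 mm with a small bore
- the blue look-alike at (411,189)
- the tape at (354,215), dark with a wide hole

I choose the grey ring at (380,193), and the close crop confirms it. The small rings are 38 at (317,233), 33 at (317,185) and 28 at (384,234). The black disc at (330,265) is the stopper.

>>> move_arm([
  [[0.131,-0.1,-0.386,2.2],[0.131,-0.1,-0.386,2.2],[0.131,-0.1,-0.386,2.2],[0.131,-0.1,-0.386,2.2],[0.131,-0.1,-0.386,2.2],[0.131,-0.1,-0.386,2.2],[0.131,-0.1,-0.386,2.2],[0.131,-0.1,-0.386,2.2],[0.131,-0.1,-0.386,2.2],[0.131,-0.1,-0.386,2.2]],
], claw=0.068)

```text
clock: 1.5
ee_pos: [0.5526, -0.3456, 0.0991]
ee_rot: [2.124, 0.199, -2.126]
contact_force: [-0.6, 0.8, 0.8]
width: 0.794
```

```bash
python3 -c "
from h import *
go(.551,-.348,.008,-79.6)"
```

```text
t 1.5 pos [ 0.5526 -0.3456  0.0991] yaw -79.37 tilt -1.0 F [-0.55  0.84  0.84] w 67.8 j6 0.81
  move [0.0911 0.0022 0.0019] turn 0.04610296196663057
```

>>> move_arm([
  [[0.05,0.002,0.002,0],[0.085,0.002,0.002,0],[0.091,0.002,0.002,0],[0.091,0.002,0.002,0]],
])

```text
clock: 1.9
ee_pos: [0.5496, -0.3484, 0.0077]
ee_rot: [2.123, 0.199, -2.129]
contact_force: [-0.1, 1.1, 0.1]
width: 0.799
```

>>> move_arm([
  [[0,0,0,0],[0,0,0,0],[0,0,0,0],[0,0,0,0],[0,0,0,0],[0,0,0,0]],
], claw=0.04)

```text
clock: 2.5
ee_pos: [0.5506, -0.3501, 0.0105]
ee_rot: [2.125, 0.195, -2.125]
contact_force: [-3.1, -1.6, 7.2]
width: 0.563
```

```bash
python3 -c "
from h import *
go(.551,-.348,.008,-79.6)"
```

```text
t 2.5 pos [ 0.5506 -0.3501  0.0105] yaw -79.45 tilt -1.0 F [-3.14 -1.57  7.24] w 48.1 j6 0.8
  move [ 0.0025 -0.002  -0.0008] turn 0.030367466709657266
```

```bash
python3 -c "
from h import *
T=cam('top');S=cam('side')
crop(T,379,193,50,50,10,'g1');crop(S,303,154,50,50,10,'g2')
cv2.imwrite('pics/g.png',np.hstack([cv2.resize(cv2.imread('pics/g1.png'),(400,400)),cv2.resize(cv2.imread('pics/g2.png'),(400,400))]))"
```

```text
g1 origin 354 168 scale 10
g2 origin 278 129 scale 10
```

View pics/g.png

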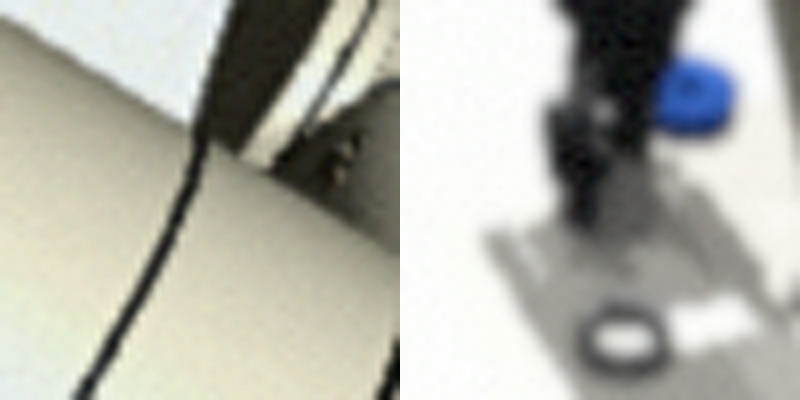

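>>> move_arm([
  [[0,0,0,0],[0,0,0,0]],
])

```text
clock: 2.8
ee_pos: [0.5512, -0.3506, 0.0118]
ee_rot: [2.126, 0.194, -2.122]
contact_force: [-0.1, -0.2, -3.2]
width: 0.566
```

```bash
python3 -c "
from h import *
go(.551,-.348,.008,-79.6); print(manip.observe()['moment'])"
```

```text
t 2.8 pos [ 0.5512 -0.3506  0.0118] yaw -79.46 tilt -1.0 F [-0.13 -0.23 -3.15] w 48.3 j6 0.8
  move [ 0.0038 -0.0026 -0.0003] turn 0.027172981381329463
[ 0.00078904 -0.00490013  0.04196774]
```

>>> move_arm([
  [[0.003,0,0,0],[0.003,0,0,0]],
])

```text
clock: 3.0
ee_pos: [0.5514, -0.3506, 0.0105]
ee_rot: [2.126, 0.194, -2.122]
contact_force: [-4.4, 3.0, 14.2]
width: 0.567
```

>>> move_arm([
  [[0,0,0,0],[0,0,0,0],[0,0,0,0],[0,0,0,0],[0,0,0,0]],
], claw=0.07)

```text
clock: 3.5
ee_pos: [0.5514, -0.3506, 0.0103]
ee_rot: [2.126, 0.194, -2.122]
contact_force: [-0.1, -0.5, 0.9]
width: 0.818
```

```bash
python3 -c "
from h import *
go(.551,-.3506,.010,10.4)"
```

```text
t 3.5 pos [ 0.5514 -0.3506  0.0103] yaw -79.46 tilt -1.0 F [-0.07 -0.53  0.9 ] w 69.9 j6 0.8
  move [ 0.0003 -0.      0.0004] turn -17.971440256221978
```

>>> move_arm([
  [[0,0,0,-18],[0,0,0,-18],[0,0,0,-18],[0,0,0,-18],[0,0,0,-18],[0,0,0,-18],[0,0,0,-18],[0,0,0,-18],[0,0,0,-18],[0,0,0,-18]],
])

```text
clock: 4.5
ee_pos: [0.5513, -0.3505, 0.0101]
ee_rot: [1.12, 1.261, -1.121]
contact_force: [-0.4, -0.9, 1.0]
width: 0.822
```

```bash
python3 -c "
from h import *
go(.5514,-.3506,.010,10.4)"
```

```text
t 4.5 pos [ 0.5513 -0.3505  0.0101] yaw 6.84 tilt -1.0 F [-0.4  -0.85  1.02] w 70.2 j6 -0.7
  move [0.0001 0.0001 0.0001] turn -0.7125278508384838
```

>>> move_arm([
  [[0,0,0,-0.7],[0,0,0,-0.7],[0,0,0,-0.7],[0,0,0,-0.7],[0,0,0,-0.7],[0,0,0,-0.7],[0,0,0,-0.7],[0,0,0,-0.7]],
], claw=0.04)

```text
clock: 5.3
ee_pos: [0.5516, -0.3507, 0.0108]
ee_rot: [1.076, 1.286, -1.076]
contact_force: [-1.2, 2.0, 6.1]
width: 0.574
```

```bash
python3 -c "
from h import *
go(.596,.008,.24,10.4)"
```

```text
t 5.3 pos [ 0.5516 -0.3507  0.0108] yaw 10.27 tilt -1.0 F [-1.16  2.01  6.1 ] w 49.0 j6 -0.76
  move [-0.2298  0.108  -0.3445] turn -0.025886675167754447
```

>>> move_arm([
  [[-0.05,0,0,0],[-0.1,0,0,0],[-0.15,0.005,-0.02,0],[-0.19,0.02,-0.06,0],[-0.21,0.035,-0.11,0],[-0.22,0.05,-0.155,0],[-0.225,0.065,-0.2,0],[-0.23,0.08,-0.25,0],[-0.23,0.092,-0.29,0],[-0.23,0.1,-0.32,0]],
])

```text
clock: 6.3
ee_pos: [0.5921, -0.0147, 0.2401]
ee_rot: [1.076, 1.286, -1.076]
contact_force: [0.3, -0.6, -2.5]
width: 0.566
```

```bash
python3 -c "
from h import *
go(.598,.0077,.215,10.4)"
```

```text
t 6.3 pos [ 0.5921 -0.0147  0.2401] yaw 10.25 tilt -1.0 F [ 0.32 -0.65 -2.46] w 48.3 j6 -0.22
  move [ 0.0251  0.0098 -0.021 ] turn -0.030627917225535838
```

```bash
python3 -c "
from h import *
T=cam('top');S=cam('side')
crop(T,254,168,60,60,10,'g1');crop(S,236,165,60,60,10,'g2')
cv2.imwrite('pics/g_b.png',np.hstack([cv2.resize(cv2.imread('pics/g1.png'),(400,400)),cv2.resize(cv2.imread('pics/g2.png'),(400,400))]))"
```

```text
g1 origin 224 138 scale 10
g2 origin 206 135 scale 10
```

View pics/g_b.png

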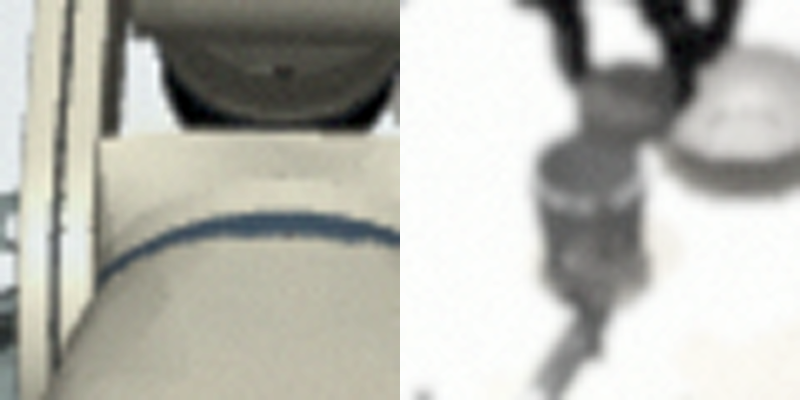

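```bash
python3 -c "
from h import *
S=cam('side')
print(proj(S,[.5921,-.0147,.2393]), proj(S,[.5921,-.0147,.2493]))
crop(S,240,151,24,24,25,'rg')
for z in(.148,.150): print(plane(S,(235.9,172.8),z))
"
```

```text
[240.99882103 149.66548078] [240.89066391 147.33993099]
rg origin 228 139 scale 25
[0.59991326 0.00866931 0.148     ]
[0.59848379 0.01029166 0.15      ]
```

View pics/rg.png

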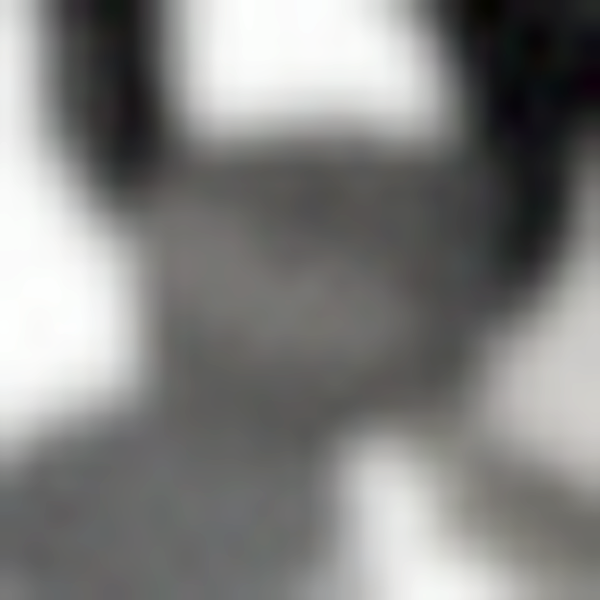

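>>> move_arm([
  [[0.02,0.01,-0.021,0],[0.025,0.01,-0.021,0],[0.025,0.01,-0.021,0],[0.025,0.01,-0.021,0]],
])

```text
clock: 6.85
ee_pos: [0.5979, 0.0062, 0.2146]
ee_rot: [1.073, 1.288, -1.076]
contact_force: [-0.8, -0.2, -2.7]
width: 0.571
```

```bash
python3 -c "
from h import *
go(.598,.0076,.195,10.4)"
```

```text
t 6.85 pos [0.5979 0.0062 0.2146] yaw 10.36 tilt -1.0 F [-0.84 -0.17 -2.72] w 48.8 j6 -0.19
  move [ 0.0196  0.0004 -0.0013] turn -0.008095310506729448
```

>>> move_arm([
  [[0.004,0,-0.001,0],[0.008,0,-0.001,0],[0.012,0,-0.001,0],[0.015,0,-0.001,0],[0.018,0,-0.001,0],[0.02,0,-0.001,0],[0.02,0,-0.001,0]],
])

```text
clock: 7.55
ee_pos: [0.5972, 0.0075, 0.194]
ee_rot: [1.073, 1.289, -1.077]
contact_force: [-0.4, 1.7, -3.7]
width: 0.573
```

```bash
python3 -c "
from h import *
go(.598,.0076,.185,10.4); print(manip.observe()['moment'])"
```

```text
t 7.55 pos [0.5972 0.0075 0.194 ] yaw 10.36 tilt -1.0 F [-0.44  1.72 -3.66] w 48.9 j6 -0.19
  move [ 0.009   0.0008 -0.    ] turn -0.00826012184808178
[ 0.27003387  0.11602202 -0.03404181]
```

>>> move_arm([
  [[0.002,0,0,0],[0.004,0,0,0],[0.006,0,0,0],[0.008,0,0,0],[0.01,0,0,0]],
])

```text
clock: 8.05
ee_pos: [0.5972, 0.0075, 0.1839]
ee_rot: [1.073, 1.289, -1.077]
contact_force: [-1.7, 1.1, -0.7]
width: 0.568
```

```bash
python3 -c "
from h import *
go(.598,.0076,.185,10.4); print(manip.observe()['moment'])"
```

```text
t 8.05 pos [0.5972 0.0075 0.1839] yaw 10.36 tilt -1.0 F [-1.7   1.12 -0.74] w 48.5 j6 -0.19
  move [-0.0011  0.0008  0.0001] turn -0.008216446273343081
[ 0.30019172  0.3122824  -0.04213574]
```

```bash
python3 -c "
from h import *
S=cam('side')
crop(S,226,185,60,75,8,'v1')
s=manip.observe();print(s['contact_force'],s['moment'])"
```

```text
v1 origin 196 147 scale 8
[-1.35915229  1.36263744 -3.13701505] [ 0.33985457  0.23293219 -0.00955586]
```

View pics/v1.png

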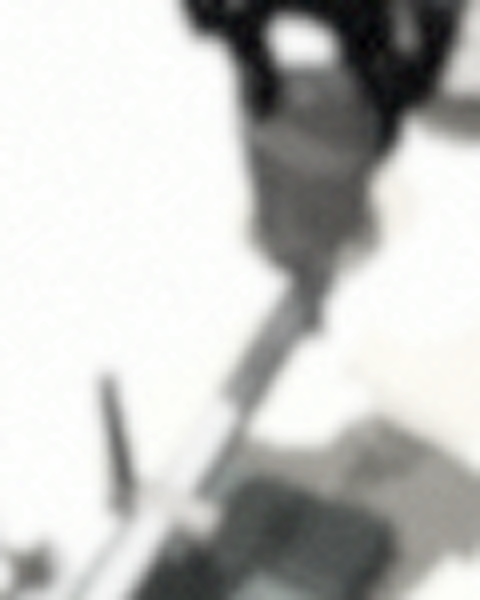

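>>> move_arm([
  [[0.003,-0.001,-0.001,0],[0.006,-0.001,-0.001,0],[0.009,-0.001,-0.001,0],[0.012,-0.001,-0.001,0],[0.015,-0.001,-0.001,0],[0.018,-0.001,-0.001,0],[0.02,-0.001,-0.001,0]],
])

```text
clock: 8.8
ee_pos: [0.5957, 0.0083, 0.1632]
ee_rot: [1.073, 1.29, -1.077]
contact_force: [0.7, 0.2, -2.4]
width: 0.568
```

```bash
python3 -c "
from h import *
S=cam('side')
go(.598,.0076,.185,10.4); print(manip.observe()['moment'])"
```

```text
t 8.85 pos [0.5956 0.0083 0.163 ] yaw 10.36 tilt -1.0 F [-0.47 -0.35 -3.63] w 48.4 j6 -0.18
  move [-0.0221  0.0022  0.0011] turn -0.007591779925309084
[ 0.05288265  0.02455801 -0.00384062]
```

>>> move_arm([
  [[0.002,0,0,0],[0.003,0,0,0],[0.004,0,0,0],[0.005,0,0,0],[0.005,0,0,0]],
])

```text
clock: 9.35
ee_pos: [0.5957, 0.0082, 0.1582]
ee_rot: [1.073, 1.29, -1.077]
contact_force: [-1.3, 0.3, -0.6]
width: 0.569
```

```bash
python3 -c "
from h import *
S=cam('side')
go(.598,.0076,.185,10.4); print(manip.observe()['moment'])"
```

```text
t 9.4 pos [0.5957 0.0082 0.1582] yaw 10.36 tilt -1.0 F [-0.69 -0.25  0.97] w 48.8 j6 -0.18
  move [-0.0268  0.0021  0.001 ] turn -0.008392550242331254
[-0.14247094  0.1219944  -0.02146371]
```

>>> move_arm([
  [[0,0,0,0],[0,0,0,0],[0,0,0,0],[0,0,0,0],[-0.01,0,0,0],[-0.04,0,0,0],[-0.08,0,0,0],[-0.11,0,0,0]],
], claw=0.068)

```text
clock: 10.2
ee_pos: [0.5964, 0.0084, 0.2711]
ee_rot: [1.074, 1.288, -1.076]
contact_force: [0.7, 0.8, -0.4]
width: 0.794
```

```bash
python3 -c "
from h import *
S=cam('side')
go(.578,-.172,.15,10.4); crop(S,226,185,60,75,8,'v2')"
```

```text
t 10.25 pos [0.5989 0.0084 0.2763] yaw 10.36 tilt -1.0 F [1.87 0.22 4.61] w 68.2 j6 -0.18
  move [ 0.1264 -0.0539  0.1733] turn -0.008205298497000513
v2 origin 196 147 scale 8
```

View pics/v2.png

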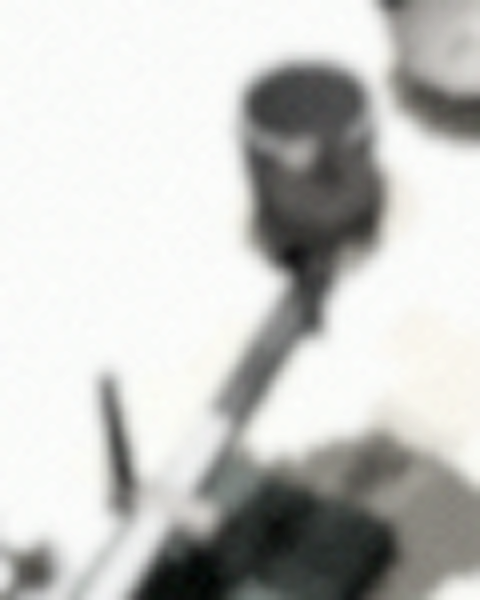

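>>> move_arm([
  [[0,-0.012,0.04,0],[0.02,-0.025,0.08,0],[0.05,-0.037,0.12,0],[0.08,-0.05,0.16,0],[0.12,-0.054,0.173,0],[0.126,-0.054,0.173,0],[0.126,-0.054,0.173,0],[0.126,-0.054,0.173,0],[0.126,-0.054,0.173,0]],
])

```text
clock: 11.15
ee_pos: [0.5794, -0.171, 0.1526]
ee_rot: [1.076, 1.279, -1.068]
contact_force: [-0.1, 0.7, 0.6]
width: 0.793
```

```bash
python3 -c "
from h import *
S=cam('side');T=cam('top')
go(.578,-.172,.15,10.4); crop(S,226,185,60,75,8,'v3');crop(T,230,180,90,60,8,'v4');cv2.imwrite('pics/top3.png',T['color'])"
```

```text
t 11.25 pos [ 0.5791 -0.1711  0.1522] yaw 10.44 tilt -0.9999 F [-0.86 -0.77 -0.56] w 67.8 j6 -0.49
  move [ 0.0022 -0.0012  0.0007] turn 0.007641096283981597
v3 origin 196 147 scale 8
v4 origin 185 150 scale 8
```

View pics/v3.png

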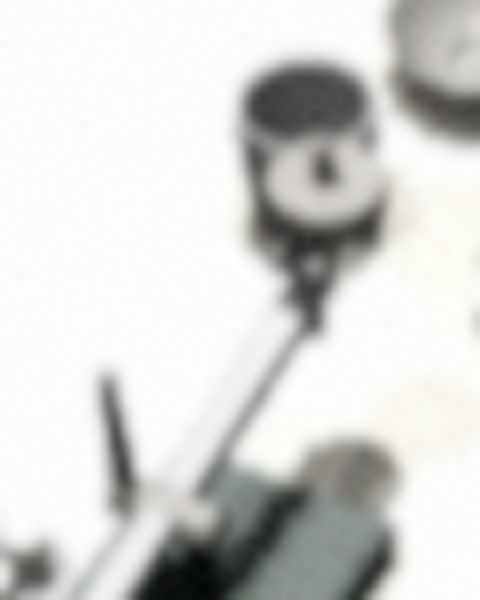

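View pics/v4.png

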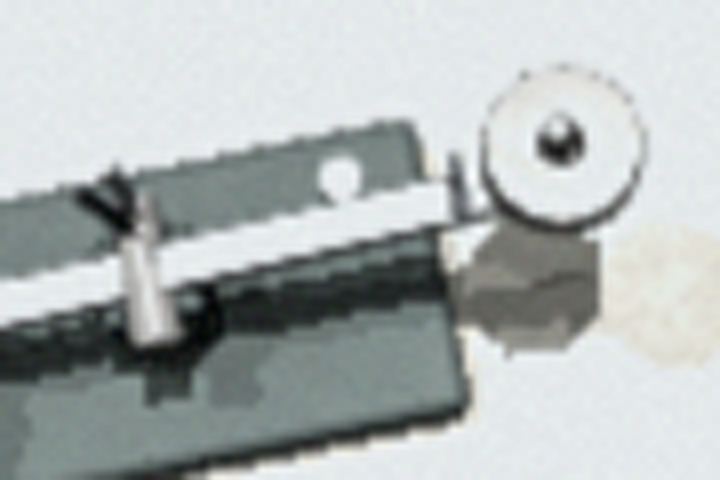

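```bash
python3 -c "
import cv2,numpy as np
a=cv2.imread('pics/top0.png');b=cv2.imread('pics/top3.png')
k=16
f=lambda i:cv2.resize(i[160:190,188:212],None,fx=k,fy=k,interpolation=cv2.INTER_CUBIC)
cv2.imwrite('pics/nd.png',cv2.convertScaleAbs(np.hstack([f(a),f(b)]),alpha=1.8))
d=cv2.absdiff(a,b).max(2); print(d[160:190,188:212].max(), d[150:200,170:240].max()); 
w=(slice(150,200),slice(130,235))
print(cv2.phaseCorrelate(np.float32(cv2.cvtColor(a,6)[155:200,140:235]),np.float32(cv2.cvtColor(b,6)[155:200,140:235])))
"
```

```text
15 15
((-0.04267089462271656, 0.4909281299961066), 1.0076874337814472)
```

View pics/nd.png

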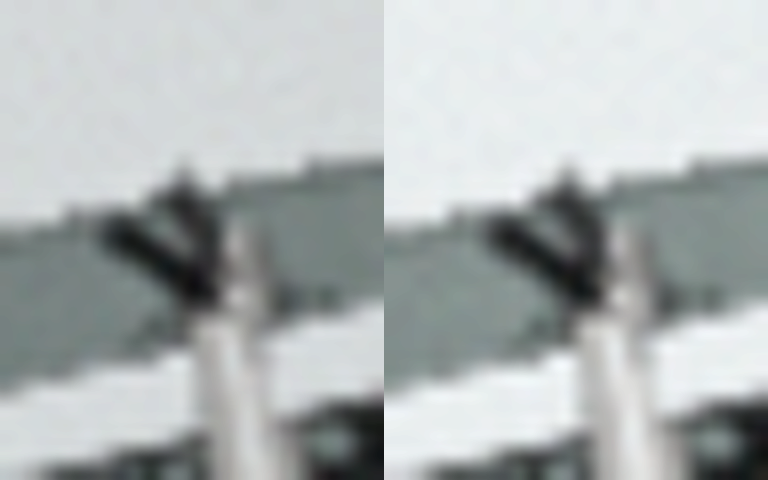

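```bash
python3 -c "
from h import *
T=cam('top')
go(.44,-.1665,.09,-79.6)
print(sil(T,(316,233),thr=4.5)[0])"
```

```text
t 11.3 pos [ 0.5788 -0.1712  0.1519] yaw 10.43 tilt -0.9999 F [ 0.79 -0.19  0.11] w 67.9 j6 -0.49
  move [ 0.0605 -0.1362 -0.03  ] turn 18.005161294867115Traceback (most recent call last):
  File "<string>", line 5, in <module>
    print(sil(T,(316,233),thr=4.5)[0])
          ~~~^^^^^^^^^^^^^^^^^^^^^
  File "h.py", line 30, in sil
    c=np.vstack([c for c in cs if np.linalg.norm(c.reshape(-1,2).mean(0)-ctr)<r*k*.6])
    return _nx.concatenate(arrs, 0, dtype=dtype, casting=casting)
           ~~~~~~~~~~~~~~~^^^^^^^^^^^^^^^^^^^^^^^^^^^^^^^^^^^^^^^
ValueError: need at least one array to concatenate
```

The needle stands exactly as before, at about (195,174) against the post at (199,171), so the beam is still at its upper stop. The missing weight is at least about 99 g, so the 110 g ring (ring_38) is needed.

>>> move_arm([
  [[0.02,-0.045,-0.01,18],[0.04,-0.09,-0.02,18],[0.06,-0.136,-0.03,18],[0.06,-0.136,-0.03,18],[0.06,-0.136,-0.03,18],[0.06,-0.136,-0.03,18],[0.06,-0.136,-0.03,18],[0.06,-0.136,-0.03,18],[0.06,-0.136,-0.03,18],[0.06,-0.136,-0.03,18]],
], claw=0.055)

```text
clock: 12.3
ee_pos: [0.4408, -0.1663, 0.0912]
ee_rot: [2.1, 0.254, -2.077]
contact_force: [0.8, -0.7, -0.3]
width: 0.639
```

```bash
python3 -c "
from h import *
go(.44,-.1665,.009,-79.6)"
```

```text
t 12.3 pos [ 0.4408 -0.1663  0.0912] yaw -75.9 tilt -0.9999 F [ 0.78 -0.7  -0.31] w 54.6 j6 0.94
  move [ 0.0822 -0.0005  0.0017] turn 0.7391525858627574
```

>>> move_arm([
  [[0.04,-0.0005,0.0015,0.7],[0.075,-0.0005,0.0015,0.7],[0.082,-0.0005,0.0015,0.7],[0.082,-0.0005,0.0015,0.7]],
])

```text
clock: 12.7
ee_pos: [0.4398, -0.166, 0.0088]
ee_rot: [2.133, 0.194, -2.113]
contact_force: [0.1, 0.1, 1.1]
width: 0.639
```

>>> move_arm([
  [[0,0,0,0],[0,0,0,0],[0,0,0,0],[0,0,0,0],[0,0,0,0],[0,0,0,0]],
], claw=0.02)

```text
clock: 13.3
ee_pos: [0.4408, -0.1663, 0.0108]
ee_rot: [2.134, 0.193, -2.11]
contact_force: [-1.5, 1.5, 6.9]
width: 0.384
```

```bash
python3 -c "
from h import *
go(.44,-.1665,.009,-79.6)"
```

```text
t 13.3 pos [ 0.4408 -0.1663  0.0108] yaw -79.35 tilt -0.9999 F [-1.52  1.46  6.86] w 32.8 j6 0.99
  move [0.0018 0.     0.0008] turn 0.04924055187839258
```

>>> move_arm([
  [[0,0,0,0],[0,0,0,0],[0,0,0,0],[0,0,0,0]],
], claw=0.057)

```text
clock: 13.7
ee_pos: [0.441, -0.1664, 0.0111]
ee_rot: [2.135, 0.193, -2.109]
contact_force: [0.4, 0.3, -0.2]
width: 0.667
```

```bash
python3 -c "
from h import *
go(.4408,-.1663,.009,10.4)"
```

```text
t 13.7 pos [ 0.441  -0.1664  0.0111] yaw -79.36 tilt -0.9999 F [ 0.35  0.27 -0.19] w 57.0 j6 0.99
  move [ 0.0021 -0.0001  0.0002] turn -17.95143644581814
```

>>> move_arm([
  [[0.001,0,0,-18],[0.002,0,0,-18],[0.002,0,0,-18],[0.002,0,0,-18],[0.002,0,0,-18],[0.002,0,0,-18],[0.002,0,0,-18],[0.002,0,0,-18],[0.002,0,0,-18],[0.002,0,0,-18]],
])

```text
clock: 14.7
ee_pos: [0.4409, -0.1664, 0.009]
ee_rot: [1.122, 1.253, -1.113]
contact_force: [-0.4, 0.1, 1.8]
width: 0.664
```

>>> move_arm([
  [[0,0,0,-0.7],[0,0,0,-0.7],[0,0,0,-0.7],[0,0,0,-0.7],[0,0,0,-0.7],[0,0,0,-0.7],[0,0,0,-0.7],[0,0,0,-0.7]],
], claw=0.02)

```text
clock: 15.5
ee_pos: [0.4409, -0.1664, 0.0095]
ee_rot: [1.078, 1.278, -1.069]
contact_force: [-2.2, -0.4, 9.4]
width: 0.392
```

```bash
python3 -c "
from h import *
go(.5957,.0082,.24,10.4)"
```

```text
t 15.5 pos [ 0.4409 -0.1664  0.0095] yaw 10.35 tilt -0.9999 F [-2.2  -0.38  9.38] w 33.4 j6 -0.57
  move [-0.2292  0.1863 -0.1427] turn -0.009645055626981503
```

>>> move_arm([
  [[-0.05,0,0,0],[-0.1,0,0,0],[-0.15,0,0,0],[-0.2,0.01,-0.005,0],[-0.225,0.045,-0.035,0],[-0.229,0.08,-0.06,0],[-0.229,0.12,-0.09,0],[-0.229,0.15,-0.115,0],[-0.229,0.165,-0.125,0],[-0.229,0.165,-0.125,0]],
])

```text
clock: 16.5
ee_pos: [0.5789, -0.0116, 0.2391]
ee_rot: [1.076, 1.279, -1.068]
contact_force: [0.2, -0.6, -1.1]
width: 0.393
```

```bash
python3 -c "
from h import *
S=cam('side');crop(S,236,165,60,60,10,'g5')
go(.5957,.0083,.215,10.4)"
```

```text
g5 origin 206 135 scale 10
t 16.55 pos [ 0.5776 -0.0128  0.2389] yaw 10.39 tilt -0.9999 F [-0.54  0.16 -0.95] w 33.6 j6 -0.22
  move [ 0.024   0.0214 -0.0176] turn -0.001281562912828349
```

View pics/g5.png

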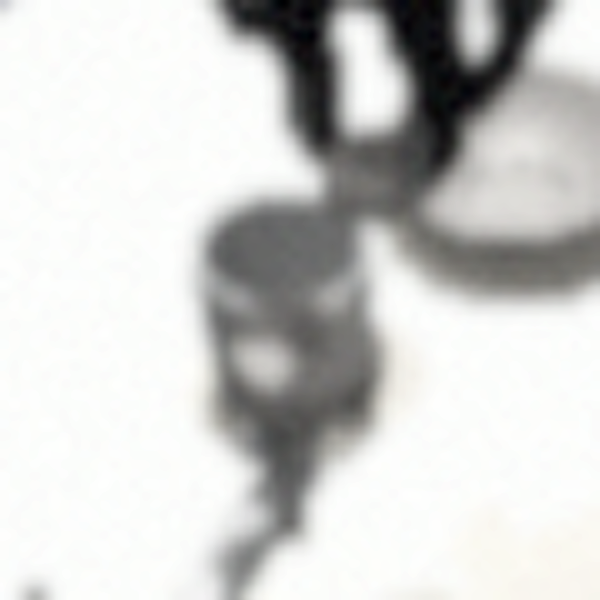

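>>> move_arm([
  [[0.012,0.0215,-0.0175,0],[0.024,0.0215,-0.0175,0],[0.024,0.0215,-0.0175,0],[0.024,0.0215,-0.0175,0]],
])

```text
clock: 16.95
ee_pos: [0.5945, 0.007, 0.2146]
ee_rot: [1.076, 1.28, -1.072]
contact_force: [0.1, -0.1, -0.4]
width: 0.393
```

```bash
python3 -c "
from h import *
go(.5957,.0083,.193,10.4)"
```

```text
t 16.95 pos [0.5945 0.007  0.2146] yaw 10.32 tilt -1.0 F [ 0.08 -0.06 -0.43] w 33.5 j6 -0.18
  move [ 0.0216  0.0012 -0.0012] turn -0.01625132852935849
```

>>> move_arm([
  [[0.004,0.001,-0.001,0],[0.008,0.001,-0.001,0],[0.012,0.001,-0.001,0],[0.015,0.001,-0.001,0],[0.018,0.001,-0.001,0],[0.02,0.001,-0.001,0],[0.022,0.001,-0.001,0]],
])

```text
clock: 17.65
ee_pos: [0.5955, 0.0081, 0.1924]
ee_rot: [1.076, 1.28, -1.072]
contact_force: [-0.7, 0.6, -0.6]
width: 0.389
```

```bash
python3 -c "
from h import *
S=cam('side');go(.5957,.0083,.183,10.4);print(manip.observe()['moment'])"
```

```text
t 17.7 pos [0.5954 0.0081 0.1921] yaw 10.32 tilt -1.0 F [ 0.19  0.52 -0.64] w 33.3 j6 -0.18
  move [ 0.0091  0.0003 -0.0002] turn -0.015126761483526253
[-0.04384363 -0.04080878  0.00172898]
```

>>> move_arm([
  [[0.002,0,0,0],[0.004,0,0,0],[0.006,0,0,0],[0.008,0,0,0],[0.009,0,0,0]],
])

```text
clock: 18.2
ee_pos: [0.5953, 0.0081, 0.1828]
ee_rot: [1.076, 1.281, -1.073]
contact_force: [-0.4, 0.8, -0.8]
width: 0.392
```

```bash
python3 -c "
from h import *
S=cam('side');go(.5957,.0083,.178,10.4);print(manip.observe()['moment']);crop(S,236,165,60,60,10,'g6')"
```

```text
t 18.25 pos [0.5953 0.0081 0.1827] yaw 10.32 tilt -1.0 F [-0.52 -0.02 -0.96] w 33.4 j6 -0.18
  move [ 0.0047  0.0004 -0.0002] turn -0.015191676033197155
[-0.00859446 -0.00401023  0.01970503]
g6 origin 206 135 scale 10
```

View pics/g6.png

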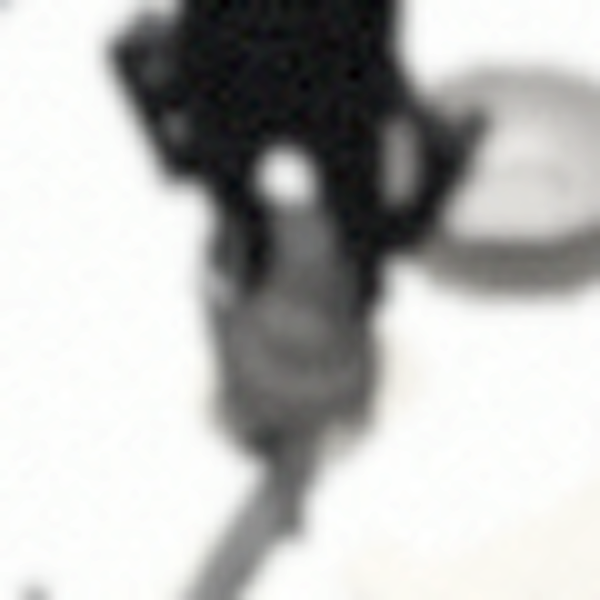

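>>> move_arm([
  [[0.0015,0,0,0],[0.003,0,0,0],[0.004,0,0,0],[0.005,0,0,0],[0.005,0,0,0]],
])

```text
clock: 18.75
ee_pos: [0.5953, 0.008, 0.1776]
ee_rot: [1.076, 1.281, -1.073]
contact_force: [0.8, 0.4, -1.3]
width: 0.395
```

```bash
python3 -c "
from h import *
S=cam('side');go(.5957,.0083,.178,10.4);print(manip.observe()['moment'])"
```

```text
t 18.8 pos [0.5953 0.008  0.1777] yaw 10.32 tilt -1.0 F [-0.27  0.53 -0.82] w 33.3 j6 -0.18
  move [-0.0003  0.0004 -0.0002] turn -0.015718518754448497
[ 0.03596777 -0.00895945 -0.03102437]
```

>>> move_arm([
  [[0.001,0,0,0],[0.002,0,0,0],[0.003,0,0,0],[0.003,0,0,0]],
])

```text
clock: 19.2
ee_pos: [0.5952, 0.008, 0.1745]
ee_rot: [1.076, 1.281, -1.073]
contact_force: [-0.7, -0.1, -0.4]
width: 0.39
```

```bash
python3 -c "
from h import *
S=cam('side');go(.5957,.0083,.178,10.4);print(manip.observe()['moment'])"
```

```text
t 19.25 pos [0.5952 0.008  0.1746] yaw 10.32 tilt -1.0 F [-0.37 -0.63 -1.13] w 32.8 j6 -0.18
  move [-0.0034  0.0005 -0.0002] turn -0.015981708426903652
[ 0.03739618  0.04510269 -0.0061454 ]
```

>>> move_arm([
  [[0,0,0,0],[0,0,0,0],[0,0,0,0],[0,0,0,0],[-0.01,0,0,0],[-0.04,0,0,0],[-0.08,0,0,0],[-0.09,0,0,0]],
], claw=0.057)

```text
clock: 20.05
ee_pos: [0.597, 0.0084, 0.2698]
ee_rot: [1.079, 1.275, -1.068]
contact_force: [-0.1, 1.1, 0.3]
width: 0.667
```

```bash
python3 -c "
from h import *
go(.578,-.172,.2,10.4)"
```

```text
t 20.05 pos [0.597  0.0084 0.2698] yaw 10.33 tilt -0.9999 F [-0.11  1.08  0.26] w 57.0 j6 -0.18
  move [ 0.0702 -0.0519  0.1737] turn -0.01437918732906951
```

>>> move_arm([
  [[0,-0.012,0.04,0],[0,-0.025,0.08,0],[0.02,-0.037,0.12,0],[0.04,-0.05,0.16,0],[0.05,-0.05,0.2,0],[0.05,-0.05,0.24,0],[0.05,-0.05,0.24,0],[0.05,-0.05,0.24,0],[0.05,-0.05,0.24,0],[0.05,-0.05,0.24,0]],
])

```text
clock: 21.05
ee_pos: [0.5914, -0.2356, 0.2209]
ee_rot: [1.078, 1.276, -1.067]
contact_force: [0.4, 0.2, -0.6]
width: 0.671
```

>>> move_arm([
  [[0,0,0,0],[0,0,0,0],[0,0,0,0],[0,0,0,0],[0,0,0,0],[0,0,0,0],[0,0,0,0],[0,0,0,0],[0,0,0,0],[0,0,0,0]],
])

```text
clock: 22.05
ee_pos: [0.5914, -0.2357, 0.2208]
ee_rot: [1.078, 1.276, -1.067]
contact_force: [-0.4, -0.3, -0.5]
width: 0.665
```

```bash
python3 -c "
from h import *
S=cam('side');T=cam('top')
crop(S,226,185,60,75,8,'w3');crop(T,230,180,90,60,8,'w4');cv2.imwrite('pics/top5.png',T['color']);cv2.imwrite('pics/side5.png',S['color'])
go(0,0,0)"
```

```text
w3 origin 196 147 scale 8
w4 origin 185 150 scale 8
t 22.15 pos [ 0.5914 -0.2356  0.2209] yaw 10.4 tilt -0.9999 F [-0.5   0.13 -0.01] w 56.9 j6 -0.58
  move [ 0.2115 -0.5421 -0.3398] turn None
```

View pics/w3.png

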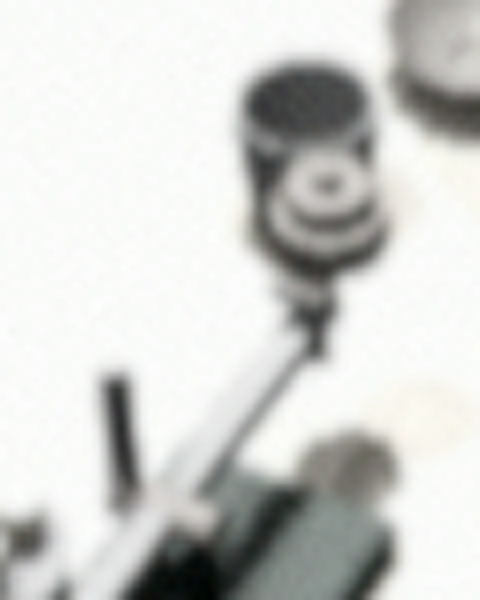

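View pics/w4.png

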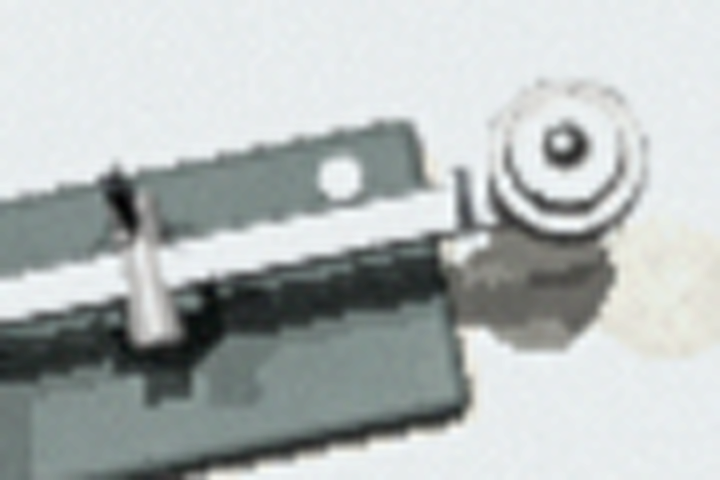

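View pics/top5.png

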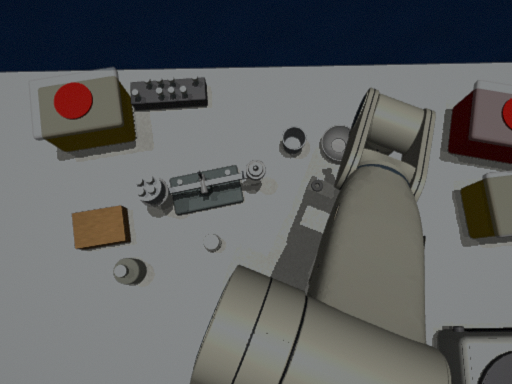

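>>> move_arm([
  [[0,0,0,0],[0,0,0,0],[0,0,0,0],[0,0,0,0],[0,0,0,0]],
])

```text
clock: 22.65
ee_pos: [0.5914, -0.2356, 0.2209]
ee_rot: [1.078, 1.276, -1.067]
contact_force: [0.2, 0.4, -0.1]
width: 0.667
```

```bash
python3 -c "
from h import *
S=cam('side');T=cam('top')
a=cv2.imread('pics/top5.png');b=T['color']
print(cv2.absdiff(a,b)[150:200,130:275].max(), cv2.absdiff(cv2.imread('pics/side5.png'),S['color'])[160:250,180:260].max())
k=16
f=lambda i:cv2.resize(i[160:190,188:212],None,fx=k,fy=k,interpolation=cv2.INTER_CUBIC)
cv2.imwrite('pics/nd2.png',cv2.convertScaleAbs(np.hstack([f(a),f(b)]),alpha=1.8))
"
```

```text
16 22
```

View pics/nd2.png

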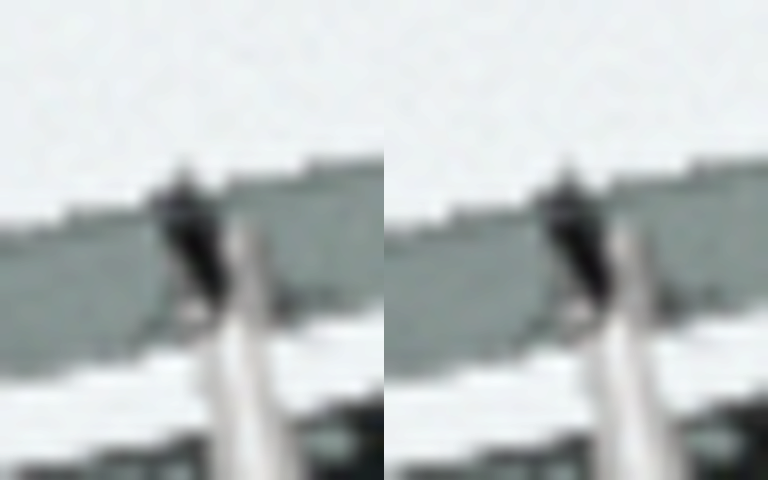

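```bash
python3 -c "
from h import *
S=cam('side');T=cam('top')
out=np.array([.181,-.984])
a=cv2.imread('pics/top0.png');b=T['color']
# bucket patch shift between tilt .14 and now: 4 knobs
def pat(c,i):return np.float32(cv2.cvtColor(i,6)[175:208,136:172])
(sh,r)=cv2.phaseCorrelate(pat(0,a),pat(0,b),cv2.createHanningWindow((36,33),cv2.CV_32F)); print('bucket px shift',sh,r)
B=np.array([.5695,.147])-out*.13
for th in (.05,.03,.0,-.03):
    f=lambda t:proj(T,[*(B+out*.13*(1-np.cos(t))),.155-.13*np.sin(t)])
    P=np.array([.596,.008]); g=lambda t,c:proj(c,[*(P-out*.13*(1-np.cos(t))),.170+.13*np.sin(t)])
    print(th,'bucket',(f(th)-f(.14)).round(2),'pin T',(g(th,T)-g(.14,T)).round(2),'S',(g(th,S)-g(.14,S)).round(2))
s3=cv2.imread('pics/side0.png')
crop(T,255,170,30,30,18,'z1')
"
```

```text
bucket px shift (-2.0049979701916314, -1.3457446713633132) 0.8748069343007641
0.05 bucket [-1.44 -0.73] pin T [0.45 0.99] S [0.3  2.37]
0.03 bucket [-1.71 -0.9 ] pin T [0.49 1.22] S [0.35 2.92]
0.0 bucket [-2.09 -1.17] pin T [0.52 1.57] S [0.41 3.76]
-0.03 bucket [-2.42 -1.45] pin T [0.5  1.93] S [0.45 4.63]
z1 origin 240 155 scale 18
```

View pics/z1.png

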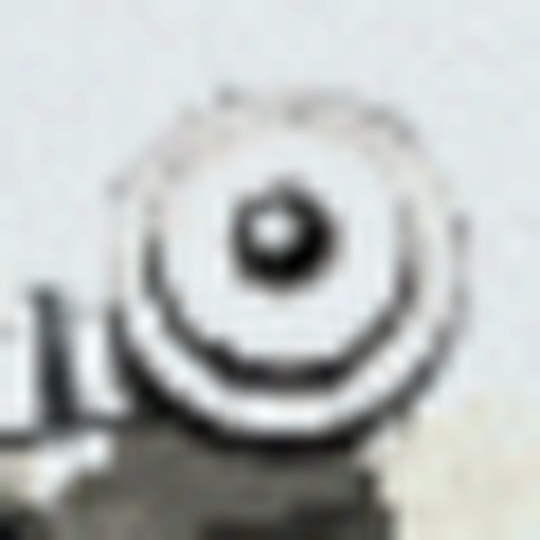

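```bash
python3 -c "
from h import *
print(manip.job_done()); go(0,0,0)"
```

```text
the job is handed in; nothing more can be done
None
the job is handed in; nothing more can be done
```

The counterweight is the 300 g ring plus the 110 g ring (ring_38). Both are threaded on the pin and the beam floats about level. I handed the job in shortly after clock 22.7 s, within the 72 s limit.

**What I did:**
- I gripped the grey large ring twice, at right angles, to centre it in the jaws, and left the blue look-alike alone.
- I lowered it onto the pin by feel. The highest lateral contact force I read was about 2 N, so I shifted about 1 mm to free it. I then seated it on the pan at about 3–4 N and let go.
- The needle had not moved from the upper stop, so at least about 99 g was still missing. I therefore threaded ring_38 on the same way; the other two small rings were not picked up.

**Last checks:**
- **Beam:** the needle lies in line with the post and was unchanged in pictures 0.6 s apart. How far the bucket moved in the top view puts the tilt at about 0, give or take 0.01 rad. The needle's own outline was too coarse to settle it better than about 0.02 rad.
- **Rings:** the top view shows both rings concentric around the pin, with the arm clear of the balance.

**What disagreed or stayed unchecked:**
- The side camera read ring positions about 4 mm off from the top camera. The grasps agreed with the top camera, so I used that.
- The gripper read 3–5 mm narrower than the rings' nominal diameters. I identified the rings by their image sizes instead.
- I barely felt ring_38 touch down, so I let it go on the height reading.
- The arm blocked the top view of ring_33 and ring_28 at the end, so I did not re-measure them. I did not re-measure the bystanders either, and I brought the gripper near none of them.

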